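# Lock the brass-headed stake in the bench socket

### The job

Get the brass-headed stake ready for pin setting: swing the red cam lever of the blue bench socket fully open, stand the brass-headed stake upright in the socket, foot down and fully home, and then swing the lever all the way back to lock it. Leave the black-headed stake in its rack, and do not disturb the hammer, the little anvil or the pin box.

Things in the scene. Friction and masses are not known exactly. Their poses are not given: they have to be found in the camera images.
- brass_stake: The stake to use: round steel shaft 20 mm across with a brass head 30 mm across; 160 mm long, about 0.45 kg. Origin at the centre of the foot (plain chamfered end), z along it from foot to head; the head spans z = 116 to 160 mm. Starts in either channel of the sloping rack, leaning 35 degrees from vertical, head towards the robot and overhanging the rack freely.
- brass_stake_head (a point): Point on the axis of the brass stake in the middle of its head, 137 mm from the foot; same axes as the stake.
- black_stake: The other stake, the same size, with a black head; it stays in the other channel of the rack, 95 mm away. Origin and axes as for the brass stake.
- rack: Fixed wooden rack, 175 mm wide (its y), with a sloping board; two channels (rails 12 mm high, 21 mm apart) at y = +47.5 and -47.5 mm hold a stake each, feet on a ledge. Board and rails stop about 110 mm up the shaft, short of the heads. Origin at bench level below the feet; x points away from the robot; the stakes lean to -x.
- clamp: Fixed bench socket: blue block 70 x 70 mm, top 63 mm above the bench, on a dark base plate 110 x 155 mm. A vertical round bore, 23 mm wide, 45 mm deep, mouth chamfered, opens in the middle of the block's top. Origin on the bench below the bore, z up, x away from the robot, y to the left; the lever is on its -y (right) side.
- socket_mouth (a point): Centre of the bore's mouth at the block's top, 63 mm above the bench.
- socket_floor (a point): Centre of the bore's floor, 18 mm above the bench; the foot of a seated stake rests here.
- lever_pivot (a point): Point on the vertical axis of the red cam lever, 75 mm to the -y side of the bore, at the height (80 mm) of the middle of the knob's free part.
- lever_knob (a point): Point on the axis of the upright black knob at the end of the lever, 85 mm from the pivot; the knob is 22 mm in diameter, from 58 to 100 mm above the bench (this point is 80 mm above it; the red arm below spans 54 to 62 mm).
- cam_lever (a joint): Swing of the red lever in the horizontal plane, rad. 0 = locked: knob to the right and towards the robot (clamp frame: pivot + 85 mm x (-0.64, -0.77)), a brass shoe juts 3 mm into the bore and blocks it. 1.4 = fully open: knob swung anticlockwise (from above), away from the robot; bore clear. Stays where left; takes about 2 N at the knob.
- hammer: Bystander: a hammer lying on the bench beyond the socket.
- anvil: Bystander: a small bench anvil, 64 mm high.
- pin_box: Bystander: a clear plastic box of 96 x 126 x 52 mm with a green lid.
Things that resemble listed ones, but are neither listed nor needed, are in the scene too. Leave any purple look-alike of the clamp alone.

How it is judged (in metres and radians):
On the way, in this order (a step that is already met when the one before it is completed fails the run):
1. the cam lever is swung open (past 1.15 rad) (value of joint cam_lever above 1.15 rad), for 0.1 s.
2. the brass-headed stake stands in the socket, foot within 3 mm of the bore's floor, with the lever still open (horizontal distance between brass_stake and socket_floor below 0.005 m and z of brass_stake in the frame of socket_floor below 0.003 m and angle between brass_stake's own z axis and vertical below 0.1 rad and value of joint cam_lever above 0.9 rad), for 0.1 s.
At the end, for the whole second after the job is handed in: The brass-headed stake stands at rest in the bore, foot down within 3 mm of the floor and 5 mm of the axis, within 0.08 rad of vertical; the lever is locked (below 0.12 rad); the black-headed stake is within 20 mm, and hammer, anvil and pin box within 30 mm, of where they started (horizontal distance between brass_stake and socket_floor below 0.005 m and z of brass_stake in the frame of socket_floor below 0.003 m and angle between brass_stake's own z axis and vertical below 0.08 rad and value of joint cam_lever below 0.12 rad and linear speed of brass_stake below 0.02 m/s and distance of black_stake from where it was at the start of the episode below 0.02 m and distance of each of hammer, anvil, pin_box from where it was at the start of the episode below 0.03 m); the robot touches nothing.
It fails at once if the black-headed stake is moved by more than 30 mm (distance of black_stake from where it was at the start of the episode above 0.03 m).
It fails at once if hammer, anvil or pin box is moved by more than 40 mm (distance of any of hammer, anvil, pin_box from where it was at the start of the episode above 0.04 m).
It also fails if it takes over 72 s, if anything falls off the work surface, if the arm or the gripper's body presses on something with over 40 N, if the wrist force passes 120 N, or if a joint passes its speed limit or range.

### The arm

A 6-joint arm with a two-finger parallel gripper is mounted at the origin on the work surface. World frame = base frame: x ahead of the robot, y to its left, z up, the work surface at z = 0. Lengths are in m, angles in degrees, forces in N, time in s.
With the tool pointing down it reaches from about 0.325 to 0.775 m from the base axis. Payload 5.5 kg.
Tool frame: the origin (TCP) lies at the centre of the arm's flange, where the gripper is bolted on; the fingertips stand 182 mm ahead of it and the grasp point (between the pads) lies 163 mm ahead of it; z points along the fingers, y is the line along which they close (so a half turn about z gives the same grasp; the last joint's range is limited). The gripper opens to 88 mm and grips with 3 to 60 N. Pads are 20 mm wide; open, the fingers measure 115 mm over their backs; the gripper's body (75 mm by 178 mm) begins 61 mm behind the grasp point.
Start: joints at [-75.957, 5.22, 70.514, -0, 104.267, -3.249], TCP at [0.178, -0.573, 0.405] pointing down, gripper open.
Joint ranges: [-164.24, 164.24], [-49.07, 125.15], [9.68, 141.18], [-86.29, 266.29], [3.28, 154.24], [-151.56, 151.56]. Speed limits (degrees/s): [147.25, 147.25, 172.46, 180, 180, 180].

### API

Orientations are given as [roll, pitch, yaw] about the fixed x, y, z axes, in that order (R = Rz(yaw) Ry(pitch) Rx(roll)).
In Python, from station import r gives the robot as it stands. The module is installed in compiled form; this text tells all that it offers. Calls block until the motion is done:
- r.reach(position, orientation): joint-space move of the TCP to a pose.
- r.servo_line(position, rotation=None, speed=0.15): straight line of the TCP; rotation=None keeps the orientation; speed is the mean speed in m/s.
- r.move_joints(angles): joint-space move.
- r.let_go() and r.grab(squeeze=None): open the fingers fully, or close them until they stop; squeeze is the grip in N (None keeps the last).
- r.wait(seconds).
- r.inverse_kinematics(position, orientation): joint angles nearest the present ones, or None.
- r.sense(): the state.
- r.snapshot(name): name is "scene" or "top" or "wrist"; returns a dict with "frame" (400x640x3 uint8, red, green, blue), "fx", "fy", "cx", "cy" (pixels), "R" (3x3) and "t" (3): a world point X has camera coordinates R X + t. Camera axes: x right, y down, z forward; pixel columns grow to the right and rows downward; lengths in m; the calibration is good to about 2 mm. A picture is of the moment at which its call begins. There is no depth.
A pose or a line that the arm cannot do raises r.IKError and nothing moves.
- r.hand_in(): hands the job in; it is judged then, once.
The state is a dict: "clock": time; "joints": joint angles; "joint_vel": joint speeds; "joint_torque": joint torques, N m; "tcp_pos": TCP position; "orientation": TCP orientation; "contact_force": force on the tool from outside, world axes, zero at the start; "torque": the same for the moment, N m; "opening": finger opening in m; "gripper_force": force on a finger pad.
Only numpy, scipy, OpenCV 4.12 (cv2) and the standard library are available. Lean on these libraries where they do the work, as an engineer would, in place of code of your own. Each camera call takes 0.05 s, during which the arm holds its last target. There are 200 camera calls.

## Working session

There is one attempt and no reset: what is moved stays moved. The work goes in short steps, each a Python script; the robot and the scene stay as the last script left them, time stands still between calls to the robot, and variables do not carry over. Pictures are saved under pics/ and viewed, at most 10 in all, crops included, and the job is handed in when it is done.

```bash
mkdir -p pics
python3 - <<'E'
from station import r
import cv2,pickle
for n in ("scene","top"):
    s=r.snapshot(n); cv2.imwrite(f"pics/{n}0.png",s["frame"][:,:,::-1]); pickle.dump(s,open(f"{n}0.pkl","wb"))
    print(n,s["fx"],s["cx"],s["cy"],s["R"],s["t"])
s=r.sense();print(s)
E
```

```text
scene 485.7727415134982 317.3604559629595 194.6124137378679 [[ 0.75901142  0.65106405 -0.00415656]
 [ 0.5002158  -0.58721504 -0.63636676]
 [-0.41675631  0.48093046 -0.77137544]] [-0.43992402 -0.15294202  1.77879874]
top 420.1874973300516 309.20323609998167 203.7484003524709 [[ 0.10739499 -0.9942069   0.00435326]
 [-0.9664352  -0.10542091 -0.23428496]
 [ 0.23338665  0.02095389 -0.97215822]] [0.01605034 0.57384002 1.09548092]
{'clock': 0.1, 'joints': array([-7.59579646e+01,  5.25861201e+00,  7.05739767e+01, -1.03958788e-04,
        1.04266724e+02, -3.25105259e+00]), 'joint_vel': array([-0.11151565, -0.03930722, -0.18650585, -0.00324524,  0.02828489,
       -0.04329064]), 'joint_torque': array([ 2.62546549e-03, -4.47858131e+01, -4.07569170e+01,  7.01531139e-02,
        2.84987118e-02, -1.17485961e-04]), 'tcp_pos': array([ 0.17834293, -0.57293766,  0.40363148]), 'orientation': array([-1.79900842e+02, -5.53148492e-03,  1.72930577e+01]), 'contact_force': array([ 0.11114234, -0.58902298, -0.80325818]), 'torque': array([ 0.01216882, -0.01614109, -0.01661854]), 'gripper_force': 0.0, 'opening': 0.08828511439346147}
```

View pics/scene0.png

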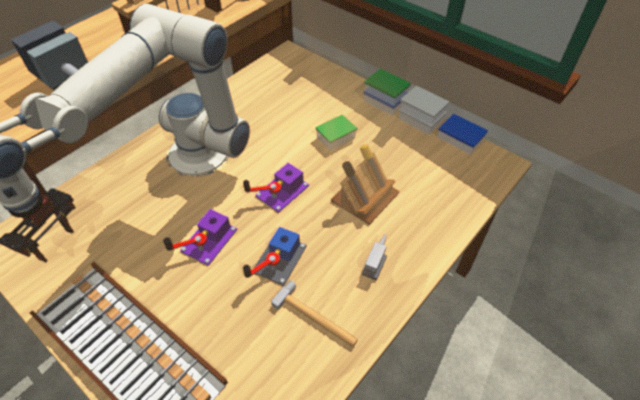

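View pics/top0.png

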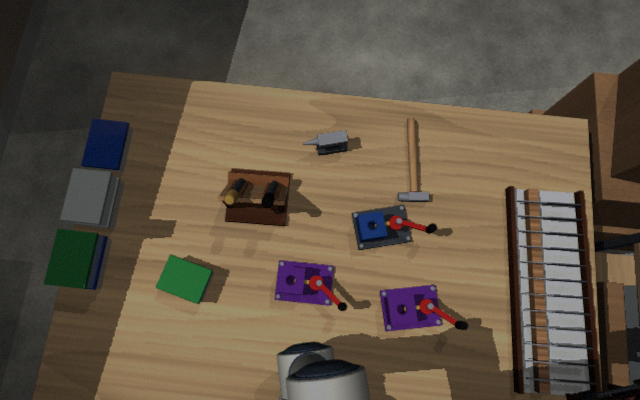

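The scene view shows the blue clamp with its bore at (285,239), knob (249,271), brass head (367,151) and black head (348,168). The top view shows the blue bore at (373,226), knob (432,229), brass head (232,197) and black head (268,193). Next I'll measure these roughly and look from close by with the wrist camera.

```bash
cat > h.py <<'E'
import numpy as np,cv2,pickle
from scipy.spatial.transform import Rotation as Ro
def load(n): return pickle.load(open(n+".pkl","rb"))
def ray(s,u,v):
    R=np.array(s["R"]);c=-R.T@np.array(s["t"])
    d=R.T@np.array([(u-s["cx"])/s["fx"],(v-s["cy"])/s["fy"],1]);return c,d/np.linalg.norm(d)
def onz(s,u,v,z):
    c,d=ray(s,u,v);return c+d*(z-c[2])/d[2]
def tri(obs):
    A=np.zeros((3,3));b=np.zeros(3);L=[]
    for s,u,v in obs:
        c,d=ray(s,u,v);P=np.eye(3)-np.outer(d,d);A+=P;b+=P@c;L.append((P,c))
    X=np.linalg.solve(A,b);return X,[np.linalg.norm(P@(X-c)) for P,c in L]
def proj(s,X):
    p=np.array(s["R"])@X+np.array(s["t"]);return np.array([s["fx"]*p[0]/p[2]+s["cx"],s["fy"]*p[1]/p[2]+s["cy"]])
def snap(r,n,f):
    s=r.snapshot(n);pickle.dump(s,open(f+".pkl","wb"));cv2.imwrite(f"pics/{f}.png",s["frame"][:,:,::-1]);return s
E
python3 - <<'E'
from h import *
t,s=load("top0"),load("scene0")
for n,a,b,z in (("bore",(373,226),(285,239),.063),("knobtop",(432,229),(248,271),.1),("brass",(232,197),(372,157),None),("black",(268,193),(352,172),None)):
    print(n,tri([(t,*a),(s,*b)]), z and (onz(t,*a,z),onz(s,*b,z)))
import cv2
a=cv2.resize(t["frame"][160:250,200:450],None,fx=3,fy=3,interpolation=2)
b=cv2.resize(s["frame"][135:285,235:405],None,fx=2,fy=2,interpolation=2)
im=np.zeros((600,760,3),np.uint8);im[:270,:750]=a;im[280:580,:340]=b
cv2.imwrite("pics/c1.png",im[:,:,::-1])
E
```

```text
bore (array([ 0.53073638, -0.10007388,  0.0576882 ]), [np.float64(0.004930351566351285), np.float64(0.004930351566351355)]) (array([ 0.52645654, -0.10308794,  0.063     ]), array([ 0.53655732, -0.09871268,  0.063     ]))
knobtop (array([ 0.53565031, -0.25680813,  0.07792627]), [np.float64(0.00495307374377784), np.float64(0.004953073743777912)]) (array([ 0.52788196, -0.2544786 ,  0.1       ]), array([ 0.55037479, -0.26068001,  0.1       ]))
brass (array([0.55788806, 0.28868252, 0.12109935]), [np.float64(0.008462900088714791), np.float64(0.008462900088714765)]) None
black (array([0.56620425, 0.18460343, 0.14604111]), [np.float64(0.0011491738224337243), np.float64(0.0011491738224336829)]) None
```

View pics/c1.png

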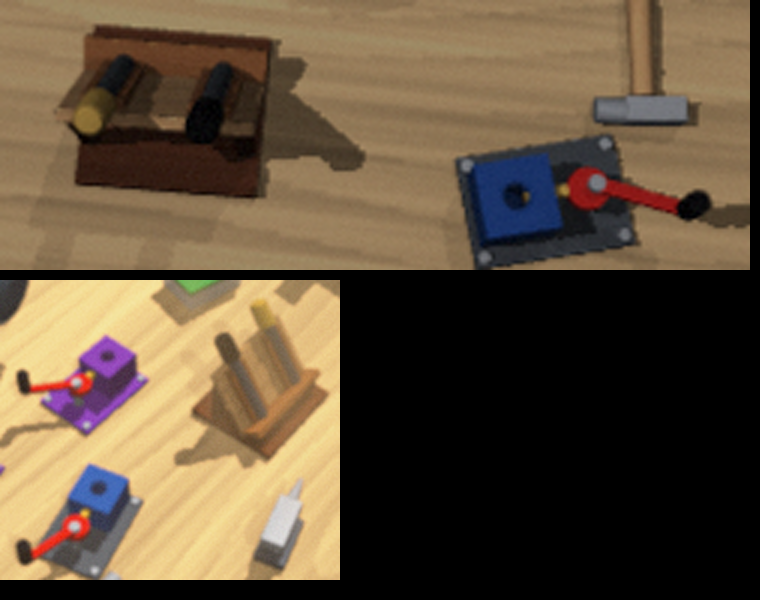

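The crop shows the blue bore at top-view (372,225), with the lever hub at (399,221) and the knob at (431,229). The clamp is yawed about +14° and the lever looks nearly locked. The brass stake is in the left channel with its head overhanging. Next come close-ups with the wrist camera.

Run:
```python
from station import r
from h import *
for i,(p,yaw) in enumerate([((.50,-.15,.42),0),((.46,-.08,.42),0),((.46,.24,.46),0),((.40,.29,.46),0)]):
    r.reach(p,[180,0,yaw]); r.wait(.3); s=snap(r,"wrist",f"w{i}")
    q=r.sense();print(p,q["tcp_pos"].round(4),q["orientation"].round(2),q["joints"].round(1),"cam",(-s["R"].T@s["t"]).round(4),s["R"][2].round(3),s["R"][0].round(3),s["fx"])
im=np.vstack([np.hstack([load(f"w{i}")["frame"] for i in k]) for k in((0,1),(2,3))])
cv2.imwrite("pics/w_all.png",cv2.resize(im,(800,500),interpolation=3)[:,:,::-1])
```

```text
(0.5, -0.15, 0.42) [ 0.4999 -0.1504  0.4199] [ 1.8e+02  1.0e-02 -3.0e-02] [-20.5  -6.6  80.7  -0.  105.9  69.6] cam [ 0.5672 -0.15    0.4007] [-0.246 -0.    -0.969] [-0. -1.  0.] 287.83718187266123
(0.46, -0.08, 0.42) [ 0.4603 -0.0806  0.4196] [-1.7999e+02  5.0000e-02 -6.0000e-02] [-14.1 -15.   88.1  -0.  107.   76. ] cam [ 0.5276 -0.0803  0.4003] [-0.247  0.    -0.969] [-0. -1.  0.] 287.83718187266123
(0.46, 0.24, 0.46) [0.4602 0.2394 0.46  ] [ 1.8e+02 -1.0e-02 -7.0e-02] [ 23.7  -6.2  76.2  -0.  110.  113.8] cam [0.5276 0.2396 0.4407] [-0.246  0.    -0.969] [-0.001 -1.     0.   ] 287.83718187266123
(0.4, 0.29, 0.46) [0.4006 0.2895 0.4598] [ 1.7998e+02  2.0000e-02 -7.0000e-02] [ 31.9  -9.9  79.6  -0.  110.3 122. ] cam [0.468  0.2898 0.4405] [-0.246 -0.    -0.969] [-0.001 -1.     0.   ] 287.83718187266123
```

View pics/w_all.png

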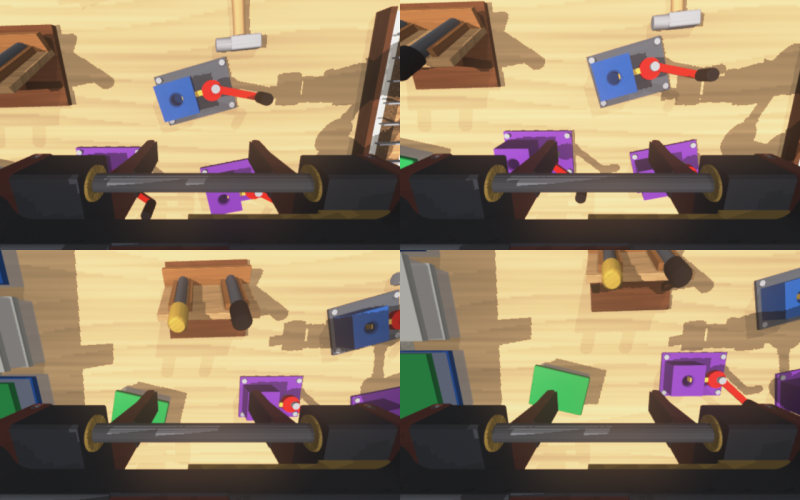

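The wrist views show the blue clamp and lever clearly (w0 bore about (284,158), w1 bore about (342,122)). They also show both stake heads: in w2, brass end about (283,118) and black end (387,114). Next step is to measure with masks and crop the heads.

Run:
```python
from h import *
W=[load(f"w{i}") for i in range(4)]
def hsv(s): return cv2.cvtColor(s["frame"],cv2.COLOR_RGB2HSV)
def big(m):
    cs,_=cv2.findContours(m.astype(np.uint8),cv2.RETR_EXTERNAL,cv2.CHAIN_APPROX_NONE);return max(cs,key=cv2.contourArea)
hub=[];kn=[];bore=[]
for i,c0 in((0,(284,158)),(1,(342,122))):
    s=W[i];h=hsv(s);B=(h[...,0]>100)&(h[...,0]<125)&(h[...,1]>120)&(h[...,2]>130)
    c=big(B);P=np.array([onz(s,*p[0],.063)[:2] for p in c],np.float32)
    (cx,cy),wh,a=cv2.minAreaRect(P);print(i,"face",cx,cy,wh,a)
    m=np.zeros(B.shape,np.uint8);cv2.drawContours(m,[cv2.convexHull(c)],-1,1,-1);m=cv2.erode(m,np.ones((9,9)))
    D=m.astype(bool)&~B; 
    if D.any():
        cc=big(D);x,y,w,hh=cv2.boundingRect(cc);(u,v)=x+(w-1)/2,y+(hh-1)/2;print(" bore",u,v,w,hh,onz(s,u,v,.063).round(4));bore.append((s,u,v))
    R=((h[...,0]<8)|(h[...,0]>172))&(h[...,1]>150)&(h[...,2]>120);R[200:]=0
    c=big(R);m=np.zeros(B.shape,np.uint8);cv2.drawContours(m,[c],-1,1,-1);d=cv2.distanceTransform(m,cv2.DIST_L2,5);k=np.unravel_index(d.argmax(),d.shape);print(" hub",k[::-1],d.max());hub.append((s,k[1],k[0]))
    K=(h[...,2]<75);K[195:]=0;x,y,w,hh=cv2.boundingRect(c);K[:,:x+w-25]=0;K[:,x+w+45:]=0;K[:y-10]=0;K[y+hh+15:]=0
    c=big(K);print(" knob",cv2.fitEllipse(c),cv2.boundingRect(c));kn.append((s,*cv2.fitEllipse(c)[0]))
print("bore",tri(bore));print("hub",tri(hub));print("knob",tri(kn))
for i,j in((2,0),(3,1)):
    s=W[i];h=hsv(s);Y=(h[...,0]>18)&(h[...,0]<32)&(h[...,1]>150);Y[195:]=0;c=big(Y);print(i,"brass",cv2.boundingRect(c),cv2.minAreaRect(c),cv2.contourArea(c))
a=cv2.resize(W[2]["frame"][20:150,250:420],None,fx=3,fy=3,interpolation=2)
b=cv2.resize(W[0]["frame"][80:210,230:320],None,fx=3,fy=3,interpolation=2)
cv2.imwrite("pics/c2.png",np.hstack([a,b])[:,:,::-1])
```

```text
0 face 0.5305213332176208 -0.1014096587896347 (0.06881978362798691, 0.0689641460776329) 15.589348793029785
 bore 282.0 159.0 23 21 [ 0.5309 -0.1002  0.063 ]
 hub (np.int64(339), np.int64(144)) 15.984499Traceback (most recent call last):
  File "<stdin>", line 18, in <module>
  File "<stdin>", line 5, in big
ValueError: max() iterable argument is empty
```

Run:
```python
from h import *
W=[load(f"w{i}") for i in range(4)]
def big(m):
    cs,_=cv2.findContours(m.astype(np.uint8),cv2.RETR_EXTERNAL,cv2.CHAIN_APPROX_NONE);return max(cs,key=cv2.contourArea)
yaw=np.radians(15.6);Rz=np.array([[np.cos(yaw),-np.sin(yaw)],[np.sin(yaw),np.cos(yaw)]])
for i in(0,1):
    s=W[i];h=cv2.cvtColor(s["frame"],cv2.COLOR_RGB2HSV)
    B=(h[...,0]>100)&(h[...,0]<125)&(h[...,1]>120)&(h[...,2]>130)
    P=np.array([onz(s,*p[0],.063)[:2] for p in big(B)],np.float32);print(cv2.minAreaRect(P))
    C=np.array([.5307,-.1008]);pv=C+Rz@[0,-.075]
    R=((h[...,0]<8)|(h[...,0]>172))&(h[...,1]>150)&(h[...,2]>120);R[200:]=0
    P=np.array([onz(s,*p[0],.062)[:2] for p in big(R)]);d=np.linalg.norm(P-pv,axis=1)
    e=P[d>.06].mean(0)-pv;w=np.degrees(np.arctan2(e[1],e[0]))-15.6;print("pivot",pv,"far",d.max(),"lever rad",np.radians(w-np.degrees(np.arctan2(-.77,-.64))))
for i in(2,3):
    s=W[i];h=cv2.cvtColor(s["frame"],cv2.COLOR_RGB2HSV);Y=(h[...,0]>18)&(h[...,0]<32)&(h[...,1]>150);Y[195:]=0;c=big(Y);print(i,"brass",cv2.boundingRect(c),cv2.minAreaRect(c),cv2.contourArea(c))
a=cv2.resize(W[2]["frame"][10:140,250:410],None,fx=3,fy=3,interpolation=2)
b=cv2.resize(W[3]["frame"][0:130,300:400],None,fx=3,fy=3,interpolation=2)
cv2.imwrite("pics/c2.png",np.hstack([a,b])[:,:,::-1])
```

```text
((0.5305213332176208, -0.1014096587896347), (0.06881978362798691, 0.0689641460776329), 15.589348793029785)
pivot [ 0.55086899 -0.17303719] far 0.07657544934760137 lever rad 0.23611679340974467
((0.5304965972900391, -0.10089707374572754), (0.06871668249368668, 0.0691339373588562), 15.414685249328613)
pivot [ 0.55086899 -0.17303719] far 0.0769707672265085 lever rad 0.23222416818817912
2 brass (269, 84, 32, 48) ((284.2699279785156, 107.45133972167969), (30.133106231689453, 47.42804718017578), 3.8140745162963867) 1172.0
3 brass (322, 13, 34, 50) ((338.5914001464844, 37.55344772338867), (49.20905303955078, 32.355838775634766), 86.633544921875) 1281.0
```

View pics/c2.png

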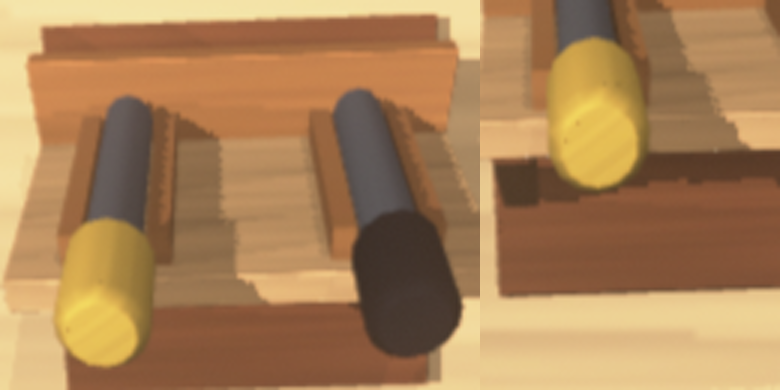

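The crop shows the brass end face centred at w2 (284.3,118.5) and w3 (339.3,46.7), and the black end face at w2 about (387.3,113.3). The clamp measurement agrees between views: centre (0.5307,-0.1008), yaw 15.5°, lever about 0.23 rad. I'll now open the lever and compute the stake pose.

```bash
cat >> h.py <<'E'
C=np.array([.5306,-.1010]);YAW=15.5
PV=C+.075*np.array([np.sin(np.radians(YAW)),-np.cos(np.radians(YAW))])
def knob(q,z=.085):
    th=np.degrees(np.arctan2(-.77,-.64))+YAW+np.degrees(q);a=np.radians(th)
    return [*(PV+.085*np.array([np.cos(a),np.sin(a)])),z+.163],[180,0,th+180]
def sw(r,q0,q1,n,speed=.12):
    for q in np.linspace(q0,q1,n+1)[1:]:
        p,o=knob(q);r.servo_line(p,o,speed)
    s=r.sense();print("lever to",q1,"F",s["contact_force"].round(1),"open",round(s["opening"],4),"t",s["clock"])
E
python3 - <<'E'
from h import *
from station import r
W=[load(f"w{i}") for i in range(4)]
E,e=tri([(W[2],284.3,118.5),(W[3],339.3,46.7)]);Bk=onz(W[2],387.3,113.3,E[2]);d=E-Bk
print("brass end",E,e,"black",Bk,np.linalg.norm(d),"yaw",np.degrees(np.arctan2(-d[0],d[1])))
print("brass proj top/scene",proj(load("top0"),E),proj(load("scene0"),E))
p,o=knob(.235)
r.reach([p[0],p[1],.36],o);r.servo_line(p,speed=.12)
r.grab(6);s=r.sense();print(s["opening"],s["contact_force"],s["clock"])
if .017<s["opening"]<.028:
    sw(r,.235,1.38,7)
snap(r,"top","t_open")
E
```

```text
brass end [0.5352615  0.27686018 0.16558633] [np.float64(0.00017660183672613242), np.float64(0.0001766018367260193)] black [0.53965436 0.1821988  0.16558633] 0.09476325748106075 yaw 2.6569667209310004
brass proj top/scene [229.91700661 199.23708188] [362.76272714 146.95891818]
0.021977393292433756 [0.12800392 0.46548976 0.20129976] 9.6833
lever to 1.38 F [ 0.2  1.3 -0.5] open 0.0217 t 11.9
```

The lever swung open while gripped. Now I'll release it and go to a pre-grasp on the stake axis.

```bash
cat >> h.py <<'E'
E0=np.array([.5353,.2769,.1656]);ry=np.radians(2.2);t35=np.radians(35)
AX=np.array([-np.sin(t35)*np.cos(ry),-np.sin(t35)*np.sin(ry),np.cos(t35)])
RK=np.array([-np.sin(ry),np.cos(ry),0])
Rg=np.column_stack([np.cross(-RK,-AX),-RK,-AX]);OG=Ro.from_matrix(Rg).as_euler("xyz",degrees=True)
def gp(back,shift=np.zeros(3)): return E0-.020*AX+(.163+back)*AX+shift
E
python3 - <<'E'
from h import *
from station import r
r.let_go();p,o=knob(1.38);r.servo_line([p[0],p[1],.36],speed=.25)
print(OG,gp(0),r.inverse_kinematics(gp(.1),OG),r.inverse_kinematics(gp(0),OG))
r.reach([.42,.1,.45],[180,0,0]);r.reach(gp(.10),OG);r.wait(.2)
a=snap(r,"wrist","p1");b=snap(r,"top","p1t");print(r.sense()["clock"],r.sense()["tcp_pos"],proj(a,E0))
im=np.hstack([cv2.resize(a["frame"],(400,250)),b["frame"][130:380,150:550]]);cv2.imwrite("pics/p1c.png",im[:,:,::-1])
E
```

```text
[180.  -35.    2.2] [0.45333903 0.27375138 0.28273874] [ 36.90220726 -26.44148738 105.49559283 -20.06966617  72.0956569
 125.97278092] [ 32.72162213 -17.58041842 107.13736438 -19.49240647  60.80711339
 125.57296836]
17.3667 [0.39671524 0.27072499 0.3652837 ] [323.62853664 214.6007437 ]
```

View pics/p1c.png

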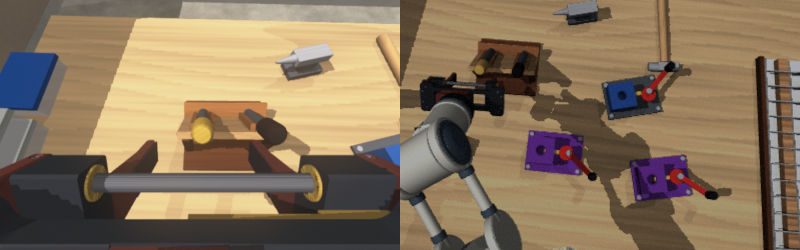

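The wrist view shows the brass end face at about (325,211), against a prediction of (324,215), so it is centred between the fingers. The top view shows the lever open. Going in to grasp.

Run:
```python
from h import *
from station import r
r.servo_line(gp(0),speed=.1);s=r.sense();print(s["contact_force"])
r.grab(55);s=r.sense();print(s["opening"],s["gripper_force"],s["contact_force"],s["clock"])
if .026<s["opening"]<.034:
    r.servo_line(gp(0)+[0,0,.03],speed=.08);print(r.sense()["contact_force"])
    r.servo_line(gp(0)+[0,0,.18],speed=.15)
    s=r.sense();print(s["opening"],s["contact_force"],s["clock"],s["joints"])
    a=snap(r,"wrist","g1");b=snap(r,"top","g1t")
    im=np.hstack([cv2.resize(a["frame"],(400,250)),b["frame"][130:380,150:550]]);cv2.imwrite("pics/g1c.png",im[:,:,::-1])
    print(r.inverse_kinematics([*C,.42],[180,0,0]),r.inverse_kinematics([*C,.52],[180,0,0]))
```

```text
[-0.59742661  0.84095271  0.05208906]
0.02925746525748403 55.000078039360005 [-1.140742   -1.15135815  1.09016465] 19.4583
[ 0.29304283 -0.37096989 -5.77028705]
0.02902874563714538 [-0.68384248 -0.45515273 -6.47807294] 21.1333 [ 32.72001553 -17.67419848  89.08096836 -17.30162624  78.19255311
 119.4329114 ]
[-1.43863997e+01 -3.81247972e+00  7.80593314e+01 -2.54444375e-14
  1.05753148e+02  7.56136003e+01] [-1.43863997e+01 -8.37025380e-01  6.48531660e+01 -2.54444375e-14
  1.15983859e+02  7.56136003e+01]
```

View pics/g1c.png

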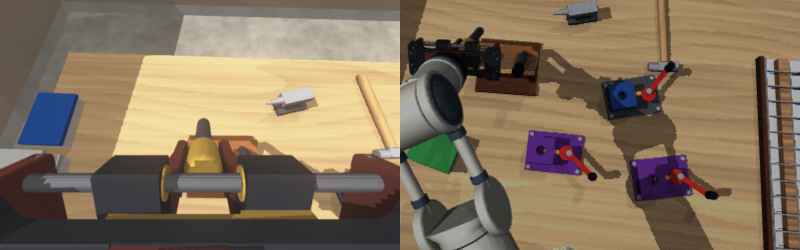

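Wrist view: the stake is held in the fingers (opening 29 mm), shaft pointing straight away, and the black stake is still in place. Next I'll carry it upright above the socket and check the foot against the bore.

Run:
```python
from h import *
from station import r
r.reach([.46,.27,.54],[180,0,0]);r.reach([C[0],C[1],.54],[180,0,0]);r.servo_line([C[0],C[1],.415],speed=.12);r.wait(.3)
a=snap(r,"wrist","s1");b=snap(r,"scene","s1s");s=r.sense();print(s["opening"],s["tcp_pos"],s["contact_force"],s["clock"])
F=np.array([*C,.415-.303])
for n,c in(("w",a),("s",b)):
    print(n,[proj(c,F+[0,0,z]).round(1) for z in(0,.116,.14)],"mouth",proj(c,np.array([*C,.063])))
A=cv2.resize(a["frame"][60:220,240:400],None,fx=2.5,fy=2.5,interpolation=2)
B=cv2.resize(b["frame"][160:260,235:335],None,fx=4,fy=4,interpolation=2)
cv2.imwrite("pics/s1c.png",np.hstack([A,B])[:,:,::-1])
```

```text
0.0293219250238479 [ 0.53061257 -0.10103459  0.41516505] [ 0.77215564 -0.84231932 -5.32009404] 24.9417
w [array([325. , 195.6]), array([325.3, 238.5]), array([325.4, 255. ])] mouth [324.96069577 186.02413653]
s [array([282. , 228.9]), array([279.5, 204.3]), array([278.9, 198.8])] mouth [283.03137679 238.41356525]
```

View pics/s1c.png

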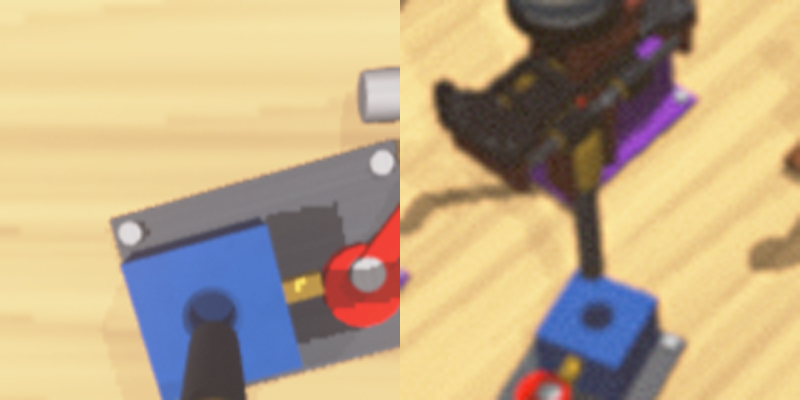

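Wrist crop: the bore is at about (324.2,185), predicted (325,186), and the foot's far edge lies where expected, directly above the bore. In the scene crop the shaft looks vertical over the mouth. I'll lower it with force monitoring.

```bash
cat >> h.py <<'E'
def lower(r,xy,z0,z1,step,lim=12,speed=.04,base=None):
    f0=r.sense()["contact_force"] if base is None else base
    z=z0
    while z>z1+1e-6:
        z=max(z-step,z1);r.servo_line([*xy,z],speed=speed);s=r.sense();f=s["contact_force"]-f0
        if np.abs(f).max()>3: print(round(z,4),f.round(1),s["opening"].round(4))
        if np.abs(f).max()>lim: break
    print("end",z,s["tcp_pos"].round(4),f.round(1),s["torque"].round(2),s["clock"]);return z,f
E
python3 - <<'E'
from h import *
from station import r
xy=C+[.0005,0]
r.servo_line([*xy,.375],speed=.08)
z,f=lower(r,xy,.375,.324,.004)
E
```

```text
end 0.324 [ 0.5311 -0.101   0.3237] [-0.5  1.5 -0.1] [-0.03  0.    0.04] 28.8417
```

Run:
```python
from h import *
from station import r
z,f=lower(r,C+[.0005,0],.324,.308,.0015,lim=10,speed=.03)
```

```text
Traceback (most recent call last):
  File "h.py", line 37, in lower
    if np.abs(f).max()>3: print(round(z,4),f.round(1),s["opening"].round(4))
                                                      ^^^^^^^^^^^^^^^^^^
AttributeError: 'float' object has no attribute 'round'
```

```bash
sed -i 's/s\["opening"\].round(4)/s["opening"]/' h.py
python3 - <<'E'
from h import *
from station import r
s=r.sense();z=s["tcp_pos"][2];print(z,s["contact_force"])
z,f=lower(r,C+[.0005,0],z,.308,.001,lim=15,speed=.03,base=np.array([.3,.3,-5.5]))
E
```

```text
0.314257384146823 [-0.33761006  1.07791877 -1.32626145]
0.3133 [-1.3  1.   7.6] 0.028930773103036194
0.3123 [-1.9  1.  12.3] 0.02903796172958632
0.3113 [-3.1  0.1 16.6] 0.029105936321187614
end 0.311257384146823 [ 0.5312 -0.101   0.3142] [-3.1  0.1 16.6] [0.28 0.73 0.01] 31.3417
```

Contact is firm at TCP z ≈ 0.314. Next I'll release, back off, and check whether the head top stands at 0.178 m (fully home).

Run:
```python
from h import *
from station import r
r.servo_line([*(C+[.0005,0]),.3145],speed=.03)
r.let_go();r.wait(.2);print(r.sense()["contact_force"])
r.servo_line([C[0],C[1],.44],speed=.25)
r.reach([.44,-.10,.44],[180,0,0]);r.wait(.2)
a=snap(r,"wrist","d1");b=snap(r,"scene","d1s");c=snap(r,"top","d1t");print(r.sense()["clock"])
X=np.array([*C,.178])
for n,k in(("w",a),("s",b),("t",c)): print(n,"top",proj(k,X).round(1),"z+6",proj(k,X+[0,0,.006]).round(1),"headbase",proj(k,X-[0,0,.044]).round(1))
for k in(a,b,c):
    h=cv2.cvtColor(k["frame"],cv2.COLOR_RGB2HSV);p=proj(k,X-[0,0,.02]).astype(int);Y=((h[...,0]>18)&(h[...,0]<34)&(h[...,1]>150)).astype(np.uint8);m=np.zeros_like(Y);cv2.circle(m,tuple(map(int,p)),35,1,-1);Y*=m
    cs,_=cv2.findContours(Y,0,1);q=max(cs,key=cv2.contourArea);print(cv2.boundingRect(q),cv2.minAreaRect(q))
p=proj(a,X).astype(int);cr=lambda k,w,f:cv2.resize(k["frame"][max(0,int(proj(k,X)[1])-w):][:2*w,int(proj(k,X)[0])-w:][:,:2*w],(f,f),interpolation=2)
cv2.imwrite("pics/d1c.png",np.hstack([cr(a,60,400),cr(b,35,400)])[:,:,::-1])
```

```text
[ 0.74327968 -0.38094123 -0.52559878]
34.2583
w top [326.7  97. ] z+6 [326.8  96.2] headbase [326.4 101.6]
s top [280.6 215.3] z+6 [280.5 214. ] headbase [281.6 224.5]
t top [379.3 215.8] z+6 [379.7 215.3] headbase [376.5 219.3]
(311, 80, 31, 33) ((326.0, 96.0), (32.0, 30.0), 90.0)
(278, 214, 9, 15) ((282.0, 221.0), (14.0, 8.0), 90.0)
(372, 218, 2, 3) ((372.0000305175781, 219.00003051757812), (1.4142134189605713, 1.4142134189605713), 45.0)
```

View pics/d1c.png

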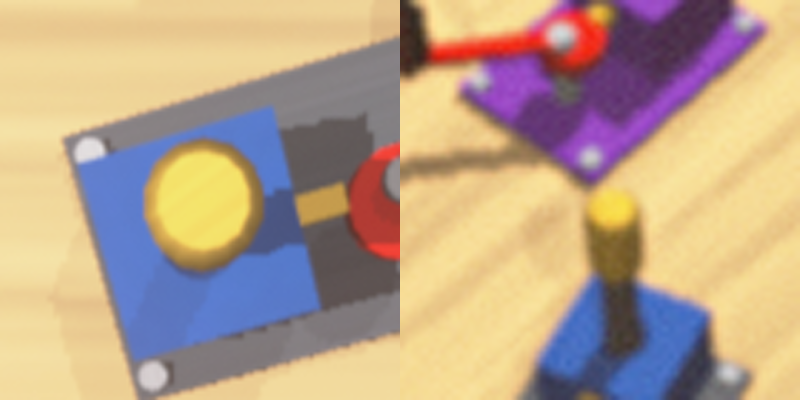

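The wrist crop shows the round brass head centred at about (327,97), matching the prediction. In the scene crop its top is at (282.7,216.5), no higher than predicted for z = 0.178 m, so the stake is home and upright. Now I'll lock the lever.

Run:
```python
from h import *
from station import r
p,o=knob(1.38)
r.reach([p[0],p[1],.44],o);r.servo_line(p,speed=.2)
r.grab(10);s=r.sense();print(s["opening"],s["contact_force"],s["clock"])
if .017<s["opening"]<.028:
    sw(r,1.38,.12,8)
    for q in (.06,.0,-.03): sw(r,q+.06,q,1,.03)
    a=r.sense();print(a["gripper_force"])
```

```text
0.02165665844772928 [-0.34047337 -0.30679765  0.02379715] 38.6333
lever to 0.12 F [-1.  -1.8 -1.3] open 0.0217 t 41.1
lever to 0.06 F [-0.9 -1.4 -0.8] open 0.0217 t 41.4167
lever to 0.0 F [-1.8 -1.5 -1. ] open 0.0218 t 41.7333
lever to -0.03 F [ 4.9 -3.8 -3.9] open 0.0216 t 41.9833
10.000669956207275
```

The lever reached its stop (force rose past 0). Release, retreat and a final check.

Run:
```python
from h import *
from station import r
r.let_go();p,o=knob(0);r.servo_line([p[0],p[1],.44],speed=.25)
r.reach([.44,-.13,.44],[180,0,0]);r.wait(.3)
a=snap(r,"wrist","f1");b=snap(r,"top","f1t");print(r.sense()["clock"],proj(a,np.array([*C,.178])))
for q in(0,.12,.3): print(q,proj(a,np.array([*knob(q)[0][:2],.1])).round(1))
cv2.imwrite("pics/f1c.png",np.hstack([a["frame"][20:220,200:520],b["frame"][60:260,180:480]])[:,:,::-1])
```

```text
45.5667 [288.60772816  96.84294374]
0 [437.6 118.9]
0.12 [441.8 109.6]
0.3 [446.3  94.7]
```

View pics/f1c.png

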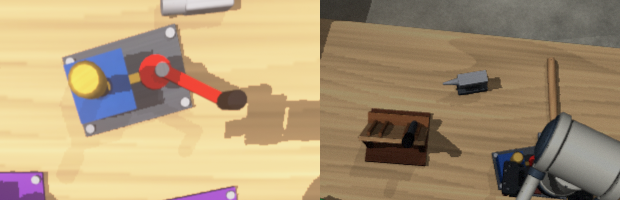

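The final view shows the knob top at (436,118), matching 0 rad at (437.6,118.9). The brass stake stands in the bore, and the black stake, anvil and hammer look unmoved.

```bash
python3 -c "
from station import r
print(r.hand_in())"
```

```text
the job is handed in; nothing more can be done
None
```

The job is handed in at about 46 s: the brass-headed stake stands fully home in the blue socket with the lever locked, and the black-headed stake, hammer and anvil looked unmoved; I didn't re-check the pin box, and hand-in returned no verdict.

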